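# Fit the reamer onto the citrus juicer

## Task

Take the larger ribbed reamer off the drying mat and fit it on the juicer's splined shaft: rest it on the shaft, twist it back and forth under a light push until the teeth mesh, and push it gently down until it sits fully home and upright on the drive collar, never pressing it on the juicer with more than 40 N. Then, with the reamer home, throw the juicer's switch lever fully over to its other end. Leave everything else standing where it is.

Things in the scene. Friction and masses are not known exactly. Their poses are not given: they have to be found in the camera images.
- reamer: The larger of two white plastic citrus reamers, the one to fit; 73 mm high, about 180 g. Origin: centre of its underside, z up through the tip; it stands upright on a 6 mm mat. Its lower 36 mm is a twelve-sided collar, 54 mm across flats, one flat facing +x; above it a ribbed cone narrows to the tip. Good grasp: across two flats of the collar, 24 mm above the underside.
- reamer_bore (a point): Mouth of the reamer's bore, at the centre of its underside; axes as the reamer's. The bore is open from below, 44 mm deep, with 5 inward teeth over its first 22 mm reaching in to 10.5 mm from the axis. The 5 grooves between them are 6.6 mm wide, 15 mm from the axis at the root, the first along +x, then every 72 degrees.
- lemon_cone: The smaller white reamer on the same mat (38 mm collar, 54 mm high), not to be used. Origin: centre of its underside.
- seat (a point): Centre of the top face of the juicer's drive collar (42 mm across, 170 mm above the worktop): the reamer's underside centre comes here when home. z up; x points to the back of the juicer (its spout points to -x). The splined steel shaft stands on it. A round dish, 180 mm across, lies below, its rim 147 mm above the worktop. The juicer is fixed.
- shaft_top (a point): Point on the shaft's axis at its tooth tops, 26 mm above the seat; axes as the seat's, NOT the teeth's. 5 outward teeth, 5 mm wide, 28 mm across tips, plain tapered nose 10 mm above. Their angle about z is random and not told; it repeats every 72 degrees (1.257 rad). Side play 0.8 mm: they mesh within about 0.05 rad of line. The geared drive turns stiffly (0.25 N m).
- shaft_foot (a point): The shaft's foot, at the seat. The shaft is sprung along z: pressed on its tooth tops it sinks up to 8 mm (5 N to start, 14 N at 8 mm), then is solid. When the teeth come in line it springs back up into the bore and the push drops away. Teeth tip on tip, the reamer's underside is 26 mm above home (18 mm with the shaft sunk). It does not press on a reamer that is home.
- switch (a joint): Switch lever on a box at the right (-y) side of the juicer. 0: leaning to the juicer's front (its -x); 1.0 rad: fully thrown to the back (its +x). Light friction only (under 2 N at the ball), it stays where it is left; it starts within 0.1 rad of 0.
- switch_tip (a point): Centre of the 26 mm black ball at the lever's end, 80 mm from the pivot (10 mm rod between). The pivot lies 120 mm to the juicer's -y side of the seat's axis, 102 mm above the worktop; the top of its box is at 105 mm, a hub round the pivot at 115 mm. The ball is at about 172 mm and swings along the juicer's x, from 38 mm before the pivot to 38 mm behind it.
- syrup: A bystander: amber bottle, 60 mm across, 170 mm high, standing. Origin: centre of its underside.
- shaker: A bystander: steel shaker cup, 80 mm across, 120 mm high, standing.
- cup: A bystander: paper cup, 84 mm across, 100 mm high, standing.
- jar: A bystander: small jar, 60 mm across, 70 mm high, standing near the robot.
Things that resemble listed ones, but are neither listed nor needed, are in the scene too. What is shaped like the reamer but blue or pink is not meant.

How it is judged:
By the outcome, as a careful person would: the job done as asked, in the order asked, and still so for the second after the job is handed in, with the robot touching nothing.
It also fails if it takes over 72 s, if anything falls off the work surface, if the arm or the gripper's body presses on something with over 40 N, if the wrist force passes 120 N, or if a joint passes its speed limit or range.

## Robot

A 7-joint arm with a two-finger parallel gripper is mounted at the origin on the work surface. World frame = base frame: x ahead of the robot, y to its left, z up, the work surface at z = 0. Lengths are in m, angles in degrees, forces in N, time in s.
With the tool pointing down it reaches from about 0.425 to 0.875 m from the base axis. Payload 4.7 kg.
Tool frame: the origin (TCP) lies midway between the tips of the shut fingers; the grasp point (between the pads) lies 19 mm behind it; z points along the fingers, x is the direction in which the jaws open and shut, and the axes are right-handed (so a half turn about z gives the same grasp; the last joint's range is limited). The gripper opens to 87 mm and grips with 3 to 60 N. Pads are 19 mm wide; open, the fingers measure 117 mm over their backs; the gripper's body (75 mm by 190 mm) begins 51 mm behind the grasp point.
Start: joints at [-70.124, 18.392, -4.016, 83.108, 1.295, 78.541, -3.26], TCP at [0.212, 0.614, 0.223] pointing down, gripper open.
Joint ranges: [-163.93, 163.93], [-17.29, 119.83], [-79.2, 71.16], [3.27, 140.29], [-89.18, 269.18], [5.43, 117.66], [-154.24, 154.24]. Speed limits (degrees/s): [147.25, 147.25, 180, 180, 180, 180, 180].

## Interface

Orientations are given as [roll, pitch, yaw] about the fixed x, y, z axes, in that order (R = Rz(yaw) Ry(pitch) Rx(roll)).
In Python, from cell import telemetry, optics, env gives the robot as it stands.
- The arm moves only by the tool arm_command, never from a script. Its arguments are lists of equal length, an entry for each row: "translation": the shift along the tool's x, y, z in cm, a list of three; "twist": the turn about the tool's z in degrees. In form: {"translation": [[x, y, z], ...], "twist": [twist, ...]}. A call has 1 to 10 rows; each row shifts and turns the pose as measured when the row begins, along the tool's axes as they then stand; what a row does not reach is not made up. A row lasts 1/8 s, in which the tool goes at most 62.5 mm and 10.7 degrees, less where a joint would pass 70% of its speed; a pose out of reach is approached as far as the arm can. A call is refused whole if a number of a shift passes 6.25 or a number of a turn 10.7, either way. A call with a gripper value outside its range is refused whole. "grip" is the opening in per cent of the stroke, from 0 (shut) to 100 (fully open), set as the call begins (left out, the last holds). The fingers move at their own pace and stop on an object; "force" is the grip in N (left out, the last holds). Time passes only in rows, so rows that do not move let the fingers close. It gives the time, the measured TCP pose, the force and the opening at its end, in the units of the state.
- telemetry.get_obs(): the state, without advancing time (a new reading comes with each control period).
- optics.read_camera(name): name is "side" or "top" or "wrist"; returns a dict with "img" (384x512x3 uint8, blue, green, red), "fx", "fy", "cx", "cy" (pixels), "extrinsics" (4x4, takes a point from camera to world coordinates); the wrist camera has in their place "hand_eye" (4x4, takes a point from camera to tool coordinates, whose origin is the TCP and whose axes are the tool frame's). Camera axes: x right, y up, looking along -z (the intrinsics and any distortion apply to the point x, -y, -z); pixel columns grow to the right and rows downward; lengths in m; the calibration is good to about 2 mm. A picture is of the moment at which its call begins: read the wrist's pose just before it. There is no depth.
- env.sign_off(): hands the job in, once; it reports no verdict.
The state is a dict: "time_s": time; "qpos": joint angles; "joint_velocities": joint speeds; "effort": joint torques, N m; "tool_pos": TCP position; "tool_rot": TCP orientation; "force": force on the tool from outside, world axes, zero at the start; "wrist_torque": the same for the moment, N m; "grip_width": finger opening in m.
Only numpy, scipy, OpenCV 4.12 (cv2) and the standard library are available. Lean on these libraries where they do the work, as an engineer would, in place of code of your own. Each camera call takes 0.05 s, during which the arm holds its last target. There are 200 camera calls.

## Working session

There is one attempt and no reset: what is moved stays moved. The work goes in short steps, Python scripts to look and compute and a tool call to move; the robot and the scene stay as the last step left them, time stands still between calls to the robot, and variables do not carry over. Pictures are saved under pics/ and viewed, about 8 in all and at most 12, crops included, and the job is handed in when it is done.

Besides the shell and the picture viewer there is one more tool, called after "Emit:" by a JSON object that holds its "op" and its "data". arm_command: Moves the arm, as the interface text tells. Its arguments: {"type":"object","properties":{"translation":{"type":"array","items":{"type":"array","items":{"type":"number"}}},"twist":{"type":"array","items":{"type":"number"}},"grip":{"type":"number"},"force":{"type":"number"}},"required":["translation","twist"]}

```bash
mkdir -p pics && ls && cat > h.py <<'E'
import numpy as np,cv2
from cell import telemetry,optics,env
def shot(n,f=None):
    o=telemetry.get_obs(); c=optics.read_camera(n)
    if 'extrinsics' in c: T=np.array(c['extrinsics'])
    else:
        from scipy.spatial.transform import Rotation as R
        W=np.eye(4);W[:3,:3]=R.from_euler('xyz',o['tool_rot'],degrees=True).as_matrix();W[:3,3]=o['tool_pos'];T=W@np.array(c['hand_eye'])
    c['T']=T
    c['K']=np.array([[c['fx'],0,c['cx']],[0,c['fy'],c['cy']],[0,0,1]])
    if f: cv2.imwrite('pics/'+f,c['img'])
    return c
def ray(c,u,v):
    d=np.array([(u-c['cx'])/c['fx'],-(v-c['cy'])/c['fy'],-1]); return c['T'][:3,3],c['T'][:3,:3]@d
def onz(c,u,v,z):
    o,d=ray(c,u,v); return o+d*(z-o[2])/d[2]
def proj(c,p):
    q=np.linalg.inv(c['T'])@np.append(p,1); return c['cx']+c['fx']*q[0]/-q[2], c['cy']-c['fy']*q[1]/-q[2]
E
python3 - <<'E'
from h import *
print(telemetry.get_obs())
a=shot('top','top0.png');b=shot('side','side0.png')
for c in(a,b): print({k:v for k,v in c.items() if k not in('img','K')})
cv2.imwrite('pics/both.png',np.vstack([a['img'],b['img']])[:, :] if 0 else cv2.resize(np.hstack([a['img'],b['img']]),(800,300)))
E
```

```text
pics
{'time_s': 0.0, 'qpos': array([-70.12582382,  18.4405085 ,  -4.01624143,  83.17530276,
         1.29373388,  78.54053493,  -3.26166429]), 'joint_velocities': array([-0.09271572, -0.13528079, -0.05649549, -0.03691851, -0.00741884,
       -0.06087961,  0.06080823]), 'effort': array([-1.26451181e-03, -4.91286635e+01, -4.04450800e-01, -3.12524414e+01,
       -6.38622791e-02,  4.38528636e-02,  1.78312166e-04]), 'tool_pos': array([0.21218173, 0.61380316, 0.22144167]), 'tool_rot': array([1.79995710e+02, 1.11169486e-01, 7.09343349e+01]), 'force': array([ 0.65156618,  1.25584875, -0.09837483]), 'wrist_torque': array([-0.00130772, -0.02726459,  0.02428173]), 'grip_width': 0.08692068289816048}
{'fx': 391.6947114341922, 'fy': 391.6947114341922, 'cx': 254.79532496812828, 'cy': 191.03143580926252, 'extrinsics': array([[ 0.02553764,  0.99347861, -0.11112192,  0.39786014],
       [-0.99964699,  0.0245636 , -0.01012594, -0.04284485],
       [-0.00733035,  0.11134129,  0.99375519,  1.34120191],
       [ 0.        ,  0.        ,  0.        ,  1.        ]]), 'T': array([[ 0.02553764,  0.99347861, -0.11112192,  0.39786014],
       [-0.99964699,  0.0245636 , -0.01012594, -0.04284485],
       [-0.00733035,  0.11134129,  0.99375519,  1.34120191],
       [ 0.        ,  0.        ,  0.        ,  1.        ]])}
{'fx': 360.1861873562456, 'fy': 360.1861873562456, 'cx': 253.37464195008744, 'cy': 192.66743479373875, 'extrinsics': array([[-0.99878733,  0.01890398, -0.04545894,  0.47877678],
       [-0.04773527, -0.59784631,  0.80018818,  0.80122934],
       [-0.01205072,  0.80138781,  0.59802371,  0.76571339],
       [ 0.        ,  0.        ,  0.        ,  1.        ]]), 'T': array([[-0.99878733,  0.01890398, -0.04545894,  0.47877678],
       [-0.04773527, -0.59784631,  0.80018818,  0.80122934],
       [-0.01205072,  0.80138781,  0.59802371,  0.76571339],
       [ 0.        ,  0.        ,  0.        ,  1.        ]])}
```

View pics/top0.png

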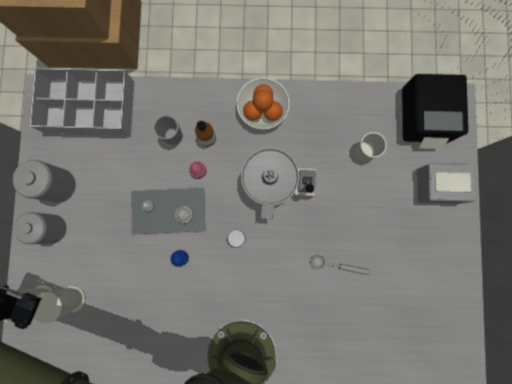

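View pics/side0.png

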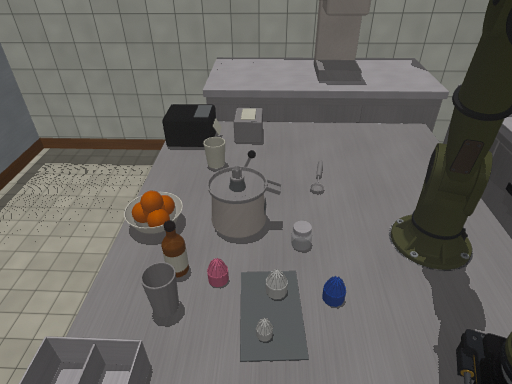

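Top view: juicer shaft at about (270,176), spout at (267,212), switch ball at (310,188), large reamer at (184,215), small one at (148,205); the robot base is at the bottom. The side view shows the same reamers at (277,285) and (265,330).

```bash
python3 - <<'E'
from h import *
a=shot('top');b=shot('side')
def tri(p,q):
    o1,d1=ray(a,*p);o2,d2=ray(b,*q)
    s=np.linalg.lstsq(np.c_[d1,-d2],o2-o1,rcond=None)[0]
    x,y=o1+d1*s[0],o2+d2*s[1];return (x+y)/2,np.linalg.norm(x-y)
print('reamer tip',onz(a,184,215,.079),onz(b,277,270,.079),tri((184,215),(277,270)))
print('shaft top',onz(a,270,175,.206),onz(b,237,168,.206))
print('ball',onz(a,310,188,.172),onz(b,252,155,.172),tri((310,188),(252,155)))
print('spout',onz(a,267,212,.13))
# dish rim by hough
c1=cv2.resize(a['img'][140:240,120:220],(600,600),interpolation=2)
c2=cv2.resize(a['img'][140:230,230:330],(666,600),interpolation=2)
cv2.imwrite('pics/tc.png',cv2.resize(np.hstack([c1,c2]),(800,379)))
cv2.imwrite('pics/sc.png',cv2.resize(b['img'][140:340,190:350],(480,600),interpolation=2))
E
```

```text
reamer tip [0.45560327 0.19627102 0.079     ] [0.45729694 0.19995745 0.079     ] (array([0.45647682, 0.19690079, 0.07542769]), np.float64(0.0014226047052313664))
shaft top [ 0.57313369 -0.07459283  0.206     ] [ 0.57384482 -0.06420463  0.206     ]
ball [ 0.54185664 -0.196443    0.172     ] [ 0.53795261 -0.19473234  0.172     ] (array([ 0.53998926, -0.19648496,  0.17121482]), np.float64(0.003899154160503695))
spout [ 0.46900264 -0.06990058  0.13      ]
```

View pics/tc.png

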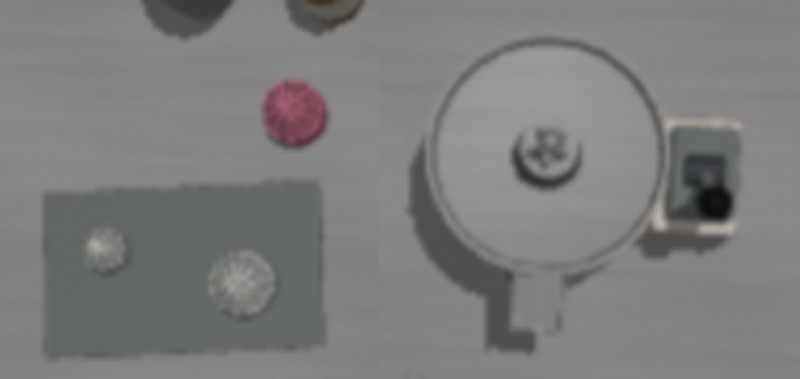

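Emit:
{"op": "arm_command", "data": {"translation": [[-3.2, 3.6, -0.7], [-3.2, 3.6, -0.7], [-3.2, 3.6, -0.7], [-3.2, 3.6, -0.7], [-3.2, 3.6, 0], [-3.2, 3.6, 0], [-3.2, 3.6, 0], [-3.2, 3.6, 0], [-3.2, 3.6, 0], [0, 0, 0]], "twist": [0, 0, 0, 0, 0, 0, 0, 0, 0, 0], "grip": 100}}

```text
time_s: 1.45
tool_pos: [0.4303, 0.2234, 0.2489]
tool_rot: [-180.0, 0.1, 71.0]
force: [-0.6, 0.1, 0.8]
grip_width: 0.0867
```

```bash
python3 - <<'E'
from h import *
o=telemetry.get_obs();print(o['tool_pos'],o['tool_rot'],o['time_s'])
c=shot('wrist','w1.png');print(c['hand_eye'],c['fx'],proj(c,[.456,.198,.079]),proj(c,[.456,.198,.006]))
E
```

```text
[0.43030136 0.22336302 0.24890754] [-1.79978014e+02  1.19177773e-01  7.09751105e+01] 1.45
[[ 9.99999834e-01  2.24116034e-04 -5.31363412e-04  9.93966094e-04]
 [ 6.16697836e-05 -9.57671638e-01 -2.87862868e-01 -8.02656821e-02]
 [-5.73386353e-04  2.87862787e-01 -9.57671492e-01 -1.63604653e-01]
 [ 0.00000000e+00  0.00000000e+00  0.00000000e+00  1.00000000e+00]] 293.6733887291864 (np.float64(238.85961432218852), np.float64(200.310297988173)) (np.float64(241.20821178190272), np.float64(184.02423036184294))
```

View pics/w1.png

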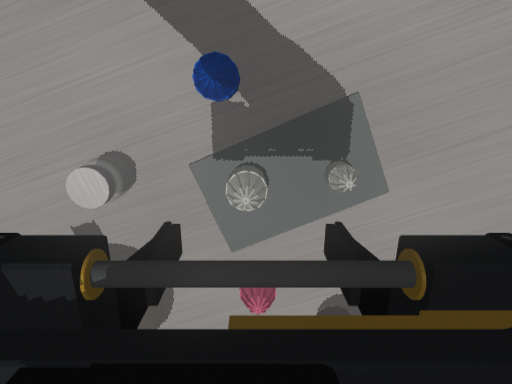

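Wrist view: reamer at (246,190), tip about (245,201); its small lookalike at (342,177).

Emit:
{"op": "arm_command", "data": {"translation": [[-0.3, 1, 3], [-0.3, 1, 3], [-0.2, 1, 3], [0, 0, 0.5], [0, 0, 0]], "twist": [0, 0, 0, 0, 0]}}

```text
time_s: 2.12
tool_pos: [0.4522, 0.2163, 0.1524]
tool_rot: [-179.8, -0.1, 71.8]
force: [0.8, 0.6, -0.3]
grip_width: 0.0869
```

```bash
python3 - <<'E'
from h import *
c=shot('wrist','w2.png')
o=telemetry.get_obs();print(o['tool_pos'],o['tool_rot'],o['time_s'])
u,v=map(int,proj(c,[.456,.198,.04]));print(u,v)
u0,v0=max(u-70,0),max(v-70,0)
cv2.imwrite('pics/w2c.png',cv2.resize(c['img'][v0:v0+140,u0:u0+140],(600,600),interpolation=2));print(u0,v0)
E
```

```text
[0.45230026 0.2163501  0.15261504] [-1.79856438e+02 -1.65455390e-01  7.18144571e+01] 2.175
234 196
164 126
```

View pics/w2c.png

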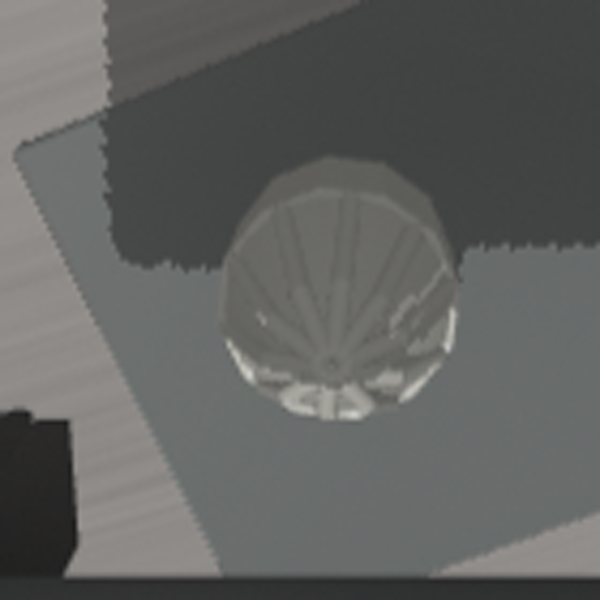

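```bash
python3 - <<'E'
from h import *
c=shot('wrist')
f=lambda x,y,z:onz(c,164+x*140/600,126+y*140/600,z)
print('tip',f(333,362,.079))
B=[f(x,y,.006)[:2] for x,y in[(275,195),(335,157),(387,162),(432,205)]]
for p,q in zip(B,B[1:]): print(np.degrees(np.arctan2(*(q-p)[::-1])),np.linalg.norm(q-p))
P=[f(x,y,.042)[:2] for x,y in[(225,340),(250,385),(285,412),(355,420),(400,405),(437,375),(455,330),(222,290),(325,188),(393,203),(440,250),(270,203)]]
(x,y),r=cv2.minEnclosingCircle(np.array(P,np.float32)*1000);print('circ',x,y,r)
A=np.c_[2*np.array(P),np.ones(len(P))];s=np.linalg.lstsq(A,(np.array(P)**2).sum(1),rcond=None)[0];print(s[:2],np.sqrt(s[2]+s[:2]@s[:2]))
g=cv2.createCLAHE(6,(4,4)).apply(cv2.cvtColor(c['img'][150:240,190:290],cv2.COLOR_BGR2GRAY))
cv2.imwrite('pics/w2d.png',cv2.resize(g,(660,594),interpolation=2));print(telemetry.get_obs()['qpos'])
E
```

```text
tip [0.45841959 0.20592253 0.079     ]
104.35280623603076 0.01808470776765139
66.19177460935498 0.01308162815180321
27.679906630065172 0.01589973281203017
circ 458.81146240234375 205.33338928222656 28.58997917175293
[0.45908678 0.20557572] 0.02784485042581425
[-43.91844553   2.79985986  16.01842981 109.6702593   -1.07009089
  67.56780222  44.28830287]
```

View pics/w2d.png

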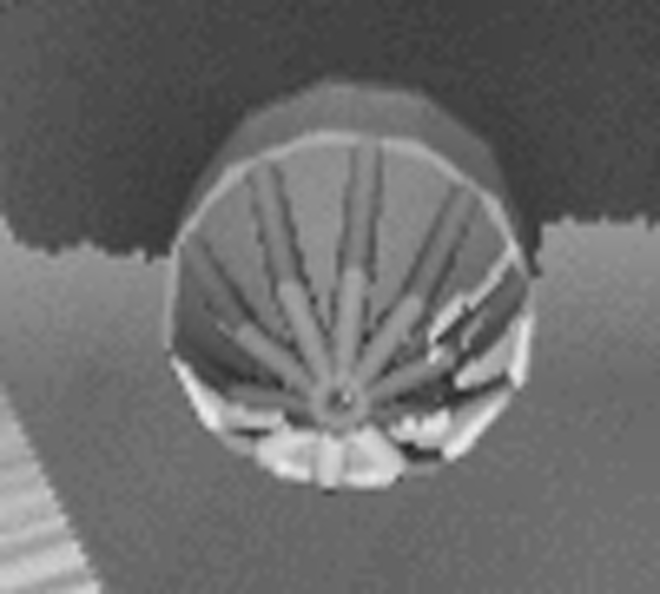

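Tip (342,400 in the crop) and rim agree on a centre of about (0.459, 0.2056); the flats lie at yaw ≈ 66°.

Emit:
{"op": "arm_command", "data": {"translation": [[-0.8, 1.0, 0], [0, 0, 2], [0, 0, 3], [0, 0, 3], [0, 0, 1], [0, 0, 0]], "twist": [6, 0, 0, 0, 0, 0]}}

```text
time_s: 2.98
tool_pos: [0.4644, 0.2119, 0.0697]
tool_rot: [179.7, -1.0, 65.8]
force: [0.2, -0.1, 0.9]
grip_width: 0.0872
```

Emit:
{"op": "arm_command", "data": {"translation": [[-0.8, -0.2, 1.0], [0, 0, 1.5], [0, 0, 0]], "twist": [0, 0, 0]}}

```text
time_s: 3.35
tool_pos: [0.4607, 0.2062, 0.0454]
tool_rot: [179.6, -1.2, 65.9]
force: [0.5, 0.4, 0.3]
grip_width: 0.087
```

Emit:
{"op": "arm_command", "data": {"translation": [[-0.1, -0.1, 1.2], [0, 0, 1.0], [0, 0, 0.9], [0, 0, 0.3], [0, 0, 0]], "twist": [0, 0, 0, 0, 0]}}

```text
time_s: 3.98
tool_pos: [0.4601, 0.2064, 0.0089]
tool_rot: [179.6, -1.2, 65.9]
force: [-0.9, -0.1, -0.3]
grip_width: 0.0869
```

```bash
python3 - <<'E'
from h import *
o=telemetry.get_obs();print(o['tool_pos'],o['tool_rot'],o['time_s'])
E
```

```text
[0.46006276 0.20640523 0.00886365] [179.57340285  -1.19791753  65.85443355] 3.975
```

Close enough to centre; grip.

Emit:
{"op": "arm_command", "data": {"translation": [[0, 0, -0.2], [0, 0, 0], [0, 0, 0], [0, 0, 0], [0, 0, 0], [0, 0, 0]], "twist": [0, 0, 0, 0, 0, 0], "grip": 40, "force": 35}}

```text
time_s: 4.72
tool_pos: [0.4606, 0.2065, 0.0119]
tool_rot: [179.5, -1.3, 65.9]
force: [0.2, -0.2, -0.7]
grip_width: 0.0535
```

Emit:
{"op": "arm_command", "data": {"translation": [[0, 0, -2], [0, 0, -4], [0, 0, -4.5], [0, 0, -4.5], [0, 0, -4.5], [0, 0, -4], [0, 0, -2], [0, 0, 0]], "twist": [0, 0, 0, 0, 0, 0, 0, 0]}}

```text
time_s: 5.72
tool_pos: [0.4533, 0.2011, 0.2704]
tool_rot: [179.8, -0.9, 65.8]
force: [-0.1, 0.2, -1.9]
grip_width: 0.0537
```

Emit:
{"op": "arm_command", "data": {"translation": [[-1.5, 2, 0], [-3, 4, 0], [-3, 4, 0], [-3, 4, 0], [-3, 4, 0], [-3, 4, 0], [-3, 4, 0], [-1.5, 1.7, 0], [0, 0, 0]], "twist": [0, 0, 0, 0, 0, 0, 0, 0, 0]}}

```text
time_s: 6.85
tool_pos: [0.6183, -0.1111, 0.2487]
tool_rot: [-179.0, -0.0, 66.1]
force: [-1.0, 1.1, -1.9]
grip_width: 0.0538
```

```bash
python3 - <<'E'
from h import *
c=shot('wrist','w3.png')
o=telemetry.get_obs();print(o['tool_pos'],o['tool_rot'],o['time_s'],o['qpos'],o['force'],o['grip_width'])
print(proj(c,[.573,-.0745,.206]),proj(c,[.573,-.0745,.17]))
E
```

```text
[ 0.61801447 -0.10964586  0.24862357] [-1.78991242e+02 -7.63273043e-02  6.62169744e+01] 6.9 [-20.06336451  17.59455499  35.31927041  84.60576601 -10.4121636
  82.01627835  81.82764775] [-1.24818252 -0.72418193 -2.74358992] 0.0535005072897514
(np.float64(272.70548405128346), np.float64(138.9900235116927)) (np.float64(269.7498827396617), np.float64(134.4184062337875))
```

View pics/w3.png

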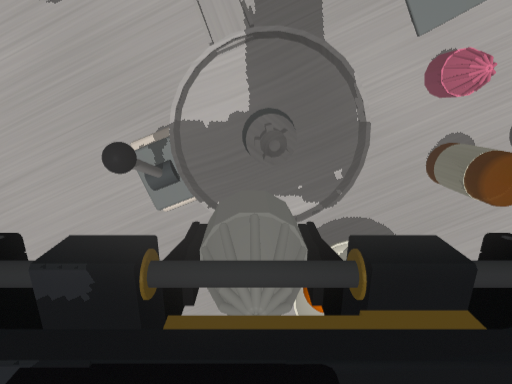

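Wrist view: shaft at about (273,143), collar round (270,137), ball at (119,157), spout at (222,20); held reamer at (253,250).

```bash
python3 - <<'E'
from h import *
im=cv2.imread('pics/w3.png')
cv2.imwrite('pics/w3c.png',cv2.resize(im[105:175,235:310],(750,600) if 0 else (640,597),interpolation=2))
E
```

```text
(no output)
```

View pics/w3c.png

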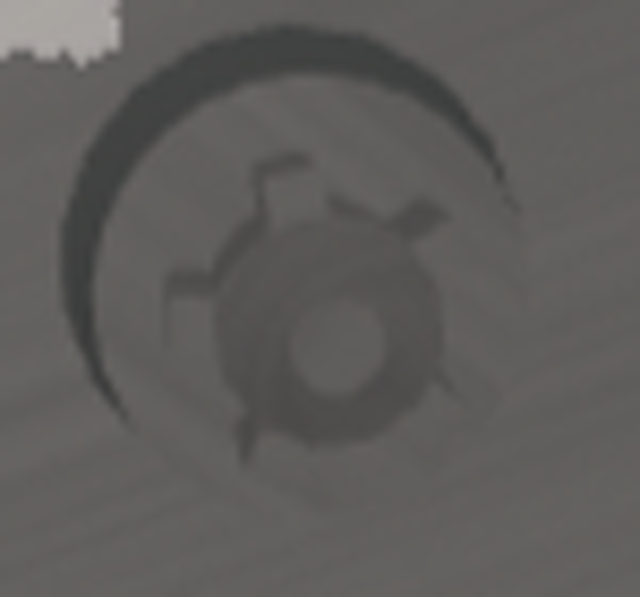

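```bash
python3 - <<'E'
from h import *
from scipy.spatial.transform import Rotation as R
c=shot('wrist','w3b.png')
o=telemetry.get_obs();print(o['tool_pos'],o['tool_rot'],o['time_s'])
im0=cv2.imread('pics/w3.png');print(cv2.phaseCorrelate(cv2.cvtColor(im0,6)[100:180,170:370].astype(np.float32),cv2.cvtColor(c['img'],6)[100:180,170:370].astype(np.float32)))
for u,v,z in[(274.6,145.6,.206),(273.45,143.7,.196),(271.3,138.4,.17)]:print(onz(c,u,v,z))
b=onz(c,119,157,.172);print('ball',b)
print('spout',onz(c,222,20,.13))
s=onz(c,274,144.5,.2)
d=s-o['tool_pos'];print('shaft in tool',R.from_euler('xyz',o['tool_rot'],degrees=True).inv().apply(d))
E
```

```text
[ 0.61821389 -0.10806947  0.24920065] [-1.79010220e+02 -1.52914214e-01  6.63436360e+01] 6.95
((-0.9370286557177536, 0.5803654644815808), 0.9162264058589935)
[ 0.57741353 -0.07361809  0.206     ]
[ 0.57722989 -0.07365605  0.196     ]
[ 0.57608964 -0.07310842  0.17      ]
ball [ 0.5390389  -0.19437925  0.172     ]
spout [ 0.47047396 -0.07208489  0.13      ]
shaft in tool [ 0.01506371 -0.05038519  0.05011886]
```

Emit:
{"op": "arm_command", "data": {"translation": [[0.4, -1.5, 0], [0.7, -2.3, 0], [0.35, -1.2, 0], [0, 0, 0], [0, 0, 0]], "twist": [0, 0, 0, 0, 0]}}

```text
time_s: 7.58
tool_pos: [0.576, -0.0664, 0.2489]
tool_rot: [-178.9, -0.3, 66.9]
force: [-0.0, -1.0, -2.7]
grip_width: 0.0538
```

```bash
cat > d.py <<'E'
from h import *
import sys
from scipy.spatial.transform import Rotation as R
o=telemetry.get_obs();M=R.from_euler('xyz',o['tool_rot'],degrees=True)
print(o['tool_pos'],o['tool_rot'],o['time_s'],o['force'],o['wrist_torque'],o['grip_width'],'q7',o['qpos'][6])
t=np.array([float(x) for x in sys.argv[1:4]])
t[:2]+=M.as_matrix()[:2,1]*.0011 if len(sys.argv)<5 else 0
print('tool cm',100*M.inv().apply(t-o['tool_pos']))
E
python3 d.py .5773 -.0744 .21
```

```text
[ 0.57602062 -0.06640104  0.24892557] [-178.87181345   -0.33729151   66.91307112] 7.575 [-0.01846528 -0.9856361  -2.65091132] [-0.00960709 -0.04103649  0.02667785] 0.05384713671030287 q7 76.57760277217602
tool cm [-0.70855536  0.61778756  3.87704102]
```

Emit:
{"op": "arm_command", "data": {"translation": [[-0.65, 0.55, 0], [0, 0, 0], [0, 0, 0]], "twist": [0, 0, 0]}}

```text
time_s: 7.95
tool_pos: [0.5795, -0.0769, 0.2486]
tool_rot: [-178.9, -0.3, 66.8]
force: [-0.2, 0.6, -2.3]
grip_width: 0.0538
```

```bash
python3 d.py .5773 -.0744 .21
```

```text
[ 0.57949436 -0.07686962  0.24862914] [-178.92475428   -0.2637721    66.78127489] 7.95 [-0.16921839  0.6374142  -2.30066158] [0.03423995 0.00583606 0.02559949] 0.05377285188866961 q7 77.68646097278254
tool cm [ 0.12267278 -0.11651111  3.86638716]
```

Emit:
{"op": "arm_command", "data": {"translation": [[0.12, -0.12, 0], [0, 0, 1], [0, 0, 1.2], [0, 0, 0.5], [0, 0, 0]], "twist": [0, 0, 0, 0, 0]}}

```text
time_s: 8.57
tool_pos: [0.5778, -0.0748, 0.2186]
tool_rot: [-178.8, -0.2, 66.8]
force: [0.2, 0.0, -2.2]
grip_width: 0.0539
```

```bash
python3 d.py .5773 -.0744 .202
```

```text
[ 0.5778066  -0.07476591  0.21863403] [-178.82363032   -0.21319511   66.77655809] 8.575 [ 0.21823108  0.03079492 -2.15397704] [-0.01104886 -0.08695321 -0.01697612] 0.05390638449205662 q7 77.87019594631852
tool cm [0.0074687  0.08313363 1.66208612]
```

Emit:
{"op": "arm_command", "data": {"translation": [[0, 0.05, 0.6], [0, 0, 0.5], [0, 0, 0.3], [0, 0, 0.2]], "twist": [0, 0, 0, 0]}}

```text
time_s: 9.07
tool_pos: [0.5788, -0.0752, 0.2025]
tool_rot: [-178.9, -0.2, 66.8]
force: [0.6, -0.8, 0.2]
grip_width: 0.0535
```

Emit:
{"op": "arm_command", "data": {"translation": [[0, 0, 0.2], [0, 0, 0]], "twist": [0, 0]}}

```text
time_s: 9.32
tool_pos: [0.5792, -0.0755, 0.2017]
tool_rot: [-179.0, -0.3, 66.8]
force: [-1.2, 0.3, 2.2]
grip_width: 0.054
```

Emit:
{"op": "arm_command", "data": {"translation": [[0, 0, 0.3], [0, 0, 0.3]], "twist": [0, 0]}}

```text
time_s: 9.57
tool_pos: [0.5794, -0.0756, 0.1971]
tool_rot: [-179.1, -0.3, 66.7]
force: [-2.3, 0.2, 6.4]
grip_width: 0.0534
```

```bash
python3 d.py .5773 -.0744 .199
```

```text
[ 0.5793699  -0.0755819   0.19711479] [-179.07887801   -0.32693826   66.74606698] 9.575 [-2.32679648  0.17787826  6.4046409 ] [-0.01238443  0.64527568 -0.01323019] 0.053429695669623 q7 78.35088054978657
tool cm [ 0.02795288 -0.1298634  -0.18630061]
```

Emit:
{"op": "arm_command", "data": {"translation": [[0, -0.1, 0], [0, 0, 0], [0, 0, 0], [0, 0, 0], [0, 0, 0]], "twist": [-3, -4, -4, -4, -4]}}

```text
time_s: 10.2
tool_pos: [0.5796, -0.0763, 0.1986]
tool_rot: [-179.5, -0.6, 86.3]
force: [0.5, -2.8, -0.5]
grip_width: 0.0536
```

```bash
python3 d.py .5773 -.0744 .199
```

```text
[ 0.57956554 -0.07627757  0.19863914] [-179.46751456   -0.5761594    86.29610206] 10.2 [ 0.50371365 -2.83107291 -0.47203317] [-0.37036712 -0.24472157 -0.03586651] 0.053559871482449894 q7 97.37735635982551
tool cm [ 0.17309399 -0.12852844 -0.03315373]
```

Emit:
{"op": "arm_command", "data": {"translation": [[0, 0, 0.3], [0, 0, 0.3], [0, 0, 0]], "twist": [0, 0, 0]}}

```text
time_s: 10.58
tool_pos: [0.5796, -0.0765, 0.1915]
tool_rot: [-179.5, -0.6, 86.1]
force: [0.7, -0.7, -0.4]
grip_width: 0.0536
```

```bash
python3 d.py .5773 -.0744 .199
```

```text
[ 0.57957409 -0.0764713   0.1914718 ] [-179.47144861   -0.55935765   86.11606871] 10.575 [ 0.69830116 -0.70962017 -0.38673635] [-0.15525466 -0.09364896 -0.02509064] 0.053614835631548535 q7 97.34797767983255
tool cm [ 0.19860092 -0.13784306 -0.74967758]
```

Meshed: it now sits lower than the tip-on-tip limit, with almost no force. Pushing it home gently.

Emit:
{"op": "arm_command", "data": {"translation": [[0, 0, 0.5], [0, 0, 0.3], [0, 0, 0.2], [0, 0, 0]], "twist": [0, 0, 0, 0]}}

```text
time_s: 11.08
tool_pos: [0.5795, -0.0766, 0.1813]
tool_rot: [-179.5, -0.6, 86.0]
force: [-0.9, -0.6, 1.9]
grip_width: 0.054
```

```bash
python3 d.py .5773 -.0744 .176
```

```text
[ 0.57952778 -0.07656546  0.18128109] [-179.48547284   -0.56138761   86.04739621] 11.075 [-0.86728369 -0.55556918  1.94232695] [-0.08681349  0.19548383 -0.1050219 ] 0.05400388682118155 q7 97.4973677579978
tool cm [ 0.19550038 -0.12241434  0.53117084]
```

Emit:
{"op": "arm_command", "data": {"translation": [[0, 0, 0.3], [0, 0, 0.2], [0, 0, 0.15], [0, 0, 0]], "twist": [0, 0, 0, 0]}}

```text
time_s: 11.58
tool_pos: [0.5795, -0.0766, 0.176]
tool_rot: [-179.5, -0.6, 86.0]
force: [-0.9, -1.6, 0.3]
grip_width: 0.0537
```

Emit:
{"op": "arm_command", "data": {"translation": [[0, 0, 0.15], [0, 0, 0.1], [0, 0, 0]], "twist": [0, 0, 0]}}

```text
time_s: 11.95
tool_pos: [0.5795, -0.0766, 0.176]
tool_rot: [-179.6, -0.7, 86.0]
force: [-0.1, -1.1, 0.3]
grip_width: 0.0534
```

Emit:
{"op": "arm_command", "data": {"translation": [[0, 0, 0.3]], "twist": [0]}}

```text
time_s: 12.08
tool_pos: [0.5796, -0.0766, 0.1756]
tool_rot: [-179.6, -0.7, 86.0]
force: [-9.4, 0.2, 26.1]
grip_width: 0.054
```

Emit:
{"op": "arm_command", "data": {"translation": [[0, 0, 0.3]], "twist": [0]}}

```text
time_s: 12.2
tool_pos: [0.5796, -0.0766, 0.1757]
tool_rot: [-179.6, -0.8, 86.0]
force: [-9.3, 0.2, 20.9]
grip_width: 0.054
```

Solid at 26 N: seated. Release and rise.

Emit:
{"op": "arm_command", "data": {"translation": [[0, 0, 0], [0, 0, 0], [0, 0, 0], [0, 0, 0], [0, 0, 0]], "twist": [0, 0, 0, 0, 0], "grip": 100}}

```text
time_s: 12.82
tool_pos: [0.5793, -0.075, 0.1736]
tool_rot: [-179.5, -0.9, 86.1]
force: [0.7, -0.1, 0.1]
grip_width: 0.0856
```

Emit:
{"op": "arm_command", "data": {"translation": [[0, 0, -1], [0, 0, -2], [0, 0, -3], [0, 0, -4], [0, 0, -3], [0, 0, 0], [0, 0, 0]], "twist": [0, 0, 0, 0, 0, 0, 0]}}

```text
time_s: 13.7
tool_pos: [0.5802, -0.0775, 0.31]
tool_rot: [-179.6, -0.9, 86.1]
force: [0.7, -0.0, -1.1]
grip_width: 0.0871
```

```bash
python3 - <<'E'
from h import *
c=shot('wrist');b=shot('side');a=shot('top')
o=telemetry.get_obs();print(o['tool_pos'],o['tool_rot'],o['time_s'])
cv2.imwrite('pics/m1.png',np.hstack([cv2.resize(c['img'],(400,300)),cv2.resize(b['img'][120:270,160:360],(400,300),interpolation=2)]))
print(proj(c,[.5773,-.0744,.243]),proj(b,[.5773,-.0744,.243]),proj(b,[.5773,-.0744,.17]))
E
```

```text
[ 0.58001179 -0.07746729  0.30945828] [-179.56186253   -0.847454     86.10682531] 13.85
(np.float64(253.15910628855187), np.float64(199.38776959243526)) (np.float64(235.5708937077674), np.float64(154.99114512771675)) (np.float64(236.60169703822055), np.float64(176.39325374805296))
```

View pics/m1.png

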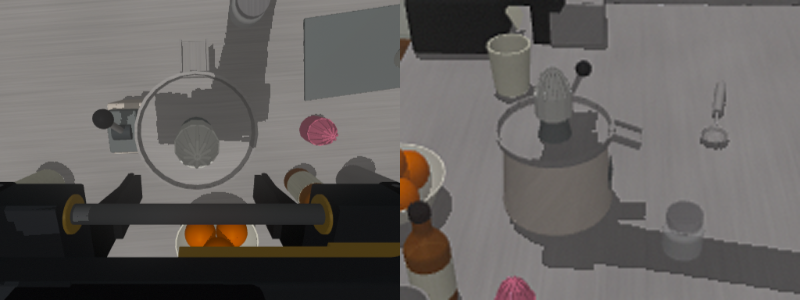

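Side view shows the reamer upright, its foot on the collar (tip at image (236.5,154), predicted 155). The ball is still forward. Moving to in front of the lever.

Emit:
{"op": "arm_command", "data": {"translation": [[-2, -1.3, 0], [-4, -2.5, 0], [-4, -2.5, 0], [-2, -1, 0], [0, 0, 0], [0, 0, 0]], "twist": [0, 0, 0, 0, 0, 0], "grip": 0}}

```text
time_s: 14.6
tool_pos: [0.49, -0.2005, 0.3044]
tool_rot: [-179.1, -0.8, 85.8]
force: [-0.9, 0.7, 0.5]
grip_width: 0.0355
```

```bash
python3 d.py .497 -.199 .165 x; python3 - <<'E'
from h import *
c=shot('wrist','w5.png')
print('ball',proj(c,[.539,-.195,.172]),'tip',proj(c,telemetry.get_obs()['tool_pos']))
E
```

```text
[ 0.48995501 -0.20049623  0.30441273] [-179.12679379   -0.81901402   85.84101383] 14.6 [-0.86349909  0.73029012  0.47554405] [ 0.04819464 -0.00862823 -0.01835183] 0.03554357066138625 q7 107.28634756036973
tool cm [1.02477701e-03 9.04194996e-01 1.39305497e+01]
ball (np.float64(257.81725108572215), np.float64(226.80887169534955)) tip (np.float64(250.11321224948568), np.float64(238.47641667389323))
```

Emit:
{"op": "arm_command", "data": {"translation": [[0, 0.5, 2], [0, 0, 4], [0, 0, 4], [0, 0, 2], [0, 0, 0]], "twist": [0, 0, 0, 0, 0]}}

```text
time_s: 15.28
tool_pos: [0.497, -0.1928, 0.1803]
tool_rot: [-179.1, -0.8, 86.5]
force: [-0.2, 0.2, 0.6]
grip_width: 0.0003
```

```bash
python3 d.py .592 -.199 .165 x
```

```text
[ 0.49700167 -0.19279153  0.18025509] [-179.09587487   -0.77421999   86.52170285] 15.275 [-0.20937069  0.17341159  0.58362475] [-0.00625753 -0.00883322 -0.06831423] 0.00029858586306576255 q7 109.50604080390528
tool cm [-0.06395357  9.54287508  1.37437479]
```

Emit:
{"op": "arm_command", "data": {"translation": [[-0.3, 0, 1.4], [0, 0, 0], [0, 1, 0], [0, 1.2, 0], [0, 1.2, 0], [0, 1, 0]], "twist": [0, 0, 0, 0, 0, 0]}}

```text
time_s: 16.02
tool_pos: [0.5457, -0.1979, 0.1681]
tool_rot: [-179.3, -0.8, 86.7]
force: [-0.9, 0.3, 0.6]
grip_width: 0.0005
```

```bash
python3 d.py .592 -.197 .165 x
```

```text
[ 0.545743   -0.19785624  0.16807126] [-179.33824511   -0.77319243   86.66738014] 16.025 [-0.86259791  0.25220906  0.62386448] [0.10914859 0.17027895 0.00822692] 0.0004680164242435006 q7 111.95043861068655
tool cm [0.35020583 4.61619397 0.25858203]
```

Emit:
{"op": "arm_command", "data": {"translation": [[0, 1, 0.3], [0, 1, 0], [0, 1, 0], [0, 0.6, 0]], "twist": [0, 0, 0, 0]}}

```text
time_s: 16.52
tool_pos: [0.5842, -0.1998, 0.1633]
tool_rot: [-179.2, -0.8, 86.7]
force: [-1.3, -0.1, -1.4]
grip_width: 0.0001
```

Emit:
{"op": "arm_command", "data": {"translation": [[0, 0.4, 0]], "twist": [0]}}

```text
time_s: 16.65
tool_pos: [0.5879, -0.2001, 0.1629]
tool_rot: [-179.1, -0.8, 86.7]
force: [-7.0, 0.6, 0.6]
grip_width: 0.0005
```

Emit:
{"op": "arm_command", "data": {"translation": [[0, 0.3, 0]], "twist": [0]}}

```text
time_s: 16.77
tool_pos: [0.5882, -0.2001, 0.1627]
tool_rot: [-178.8, -0.8, 86.7]
force: [-12.4, 1.7, 7.6]
grip_width: 0.0005
```

Emit:
{"op": "arm_command", "data": {"translation": [[0, 0.4, 0]], "twist": [0]}}

```text
time_s: 16.9
tool_pos: [0.5882, -0.2001, 0.1627]
tool_rot: [-178.2, -1.0, 86.6]
force: [-14.1, 2.9, 8.2]
grip_width: 0.0005
```

End stop reached (14 N, no motion). Back off, rise, and check.

Emit:
{"op": "arm_command", "data": {"translation": [[0, -1, 0], [0, -2.5, 0], [0, -2.5, 0], [0, 0, -3], [0, 0, -5], [0, 0, -5], [0, -3, -3], [0, 0, 0], [0, 0, 0]], "twist": [0, 0, 0, 0, 0, 0, 0, 0, 0]}}

```text
time_s: 18.02
tool_pos: [0.5007, -0.1994, 0.3316]
tool_rot: [-179.0, -1.0, 86.5]
force: [0.2, 1.3, -1.0]
grip_width: 0.0003
```

```bash
python3 - <<'E'
from h import *
b=shot('side');a=shot('top')
o=telemetry.get_obs();print(o['tool_pos'],o['tool_rot'],o['time_s'])
cv2.imwrite('pics/m2.png',np.hstack([cv2.resize(a['img'][90:270,110:350],(400,300),interpolation=2),cv2.resize(b['img'][100:340,120:340],(366,400),interpolation=2)[:300]]))
cv2.imwrite('pics/m2.png',np.vstack([cv2.resize(a['img'][90:240,100:400],(640,320),interpolation=2),cv2.resize(b['img'][115:245,130:390],(640,280) if 0 else (560,280),interpolation=2).copy() if 0 else cv2.resize(b['img'][130:255,130:416],(640,280),interpolation=2)]))
for p in([.615,-.195,.172],[.539,-.195,.172]):print(proj(a,p),proj(b,p))
E
```

```text
[ 0.50039947 -0.1998577   0.33118931] [-178.95058797   -0.94378642   86.41478158] 18.125
(np.float64(309.7611915258068), np.float64(163.97931493662827)) (np.float64(228.0811400565474), np.float64(154.61822752818267))
(np.float64(309.50948022275463), np.float64(188.9326453144552)) (np.float64(251.67805259304498), np.float64(154.95245892465402))
```

View pics/m2.png

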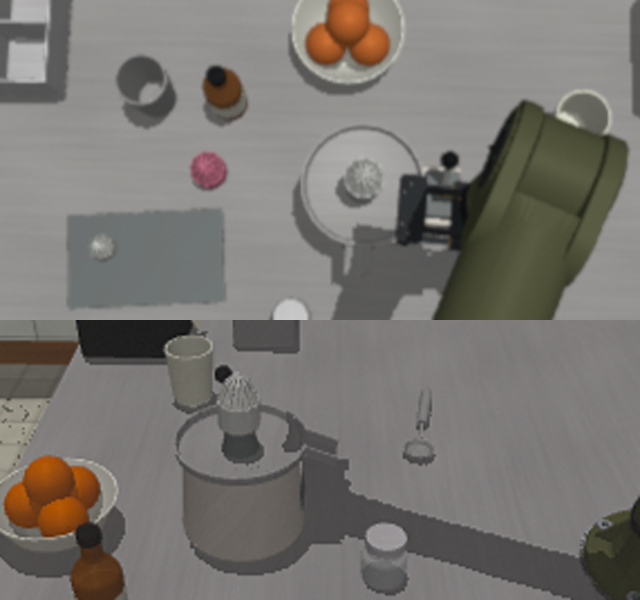

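```bash
python3 -c "
from cell import env
print(env.sign_off())"
```

```text
the job is handed in; nothing more can be done
None
```

The larger reamer is home on the juicer's drive collar and the switch lever is thrown fully to the back. I handed the job in at about 18 s, with the arm clear of everything.

- **Reamer:** I gripped it across two flats. It first touched tooth tip on tooth tip. A roughly 19° twist in one direction under a push of about 9 N was enough to mesh the teeth, so I didn't need to twist it back. It then slid down with almost no force to within 1 mm of the expected home height, where it was solid. The hardest push I read was about 28 N (limit 40 N). The side view afterwards shows it upright on the collar.
- **Switch lever:** I pushed the ball until it stopped moving, at about 14 N. After I backed away, both cameras showed the ball within about 2 pixels of where it should be when fully thrown.
- **Everything else:** In the last pictures, the bystanders in view were standing where they started.

No check failed. The tool was tilted by about 1° during the insertion, and it didn't hinder the fit. The top and wrist cameras disagreed by about 4 mm on the shaft's position; I used the wrist camera's value, and the fit bore it out.

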